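# Open the latched flap of the counter bread case

### The job

The bread case needs restocking: first lift the blue-capped jar that stands in the way of its flap and set it down gently, upright, in the grey tray beside the amber jar. Then reach through the gap over the flap, hold the orange safety catch down, draw the flap past it and fold the flap all the way open without slamming it. Leave the other goods where they stand.

Things in the scene. Friction and masses are not known exactly. Their poses are not given: they have to be found in the camera images.
- case: Clear-walled bread case, 320 mm wide (y), fixed. Origin on the table under the middle of the flap's hinge line; x points into the case (about world -y), y along the flap, z up. Floor 30 mm high. Clear roof, underside at z = 300 mm, front edge at x = 35 mm: it covers the catch, so the tool must lean 30 to 45 degrees, fingers pointing down and inward. Side walls at y = +-157, from x = 70 mm.
- flap (a joint): Drop-down front flap, rad: 0 shut (upright), 1.45 open at its stop, lying flat outward. The hinge is stiff (0.5 N m): the flap stays where it is left. It moves freely to about 0.09 and is then stopped by the catch unless that is held down; past 0.25 it is clear of it. On its inner face, 100 to 104 mm above the hinge, a metal channel stands out 41 mm; the catch hooks it.
- flap_edge (a point): Middle of the upper inner edge of the flap, 160 mm from the hinge; moves with it. The hinge line runs along the case's y at case x = 0, z = 35 mm. Panel 280 mm wide, 12 mm thick (case x = -12 to 0 when shut), top 195 mm above the table. No handle: draw it by its top edge from behind.
- catch (a joint): Travel of the orange catch in m: 0 up, 0.016 fully down. A spring holds it up with 3.3 N, 5.7 N when fully down; about 0.009 or more frees a shut flap, 0.012 is ample. It returns when let go.
- catch_pad (a point): Centre of the top face of the catch's orange press pad, behind the flap and under the roof, 175 mm above the table when up. The pad is 66 mm long into the case (case x = 5 to 71 mm) and 40 mm wide (y). It may stand anywhere along the middle 160 mm of the flap. Axes as the case's.
- jar: Red jam jar with a blue cap, 62 mm diameter, 100 mm tall, about 0.35 kg, standing in front of the case in the swing of the flap. Origin at the centre of its underside.
- tray: Grey open tray fixed to the table, 170 (x) by 240 (y) by 28 mm high, walls and floor 5 mm, to the robot's left of the case, either nearer or farther than the green crate. Origin at the centre of its underside. The amber jar stands at its +y end; the -y half is free.
- honey: Amber jar with a brass cap, 58 mm diameter, 85 mm tall, standing in the tray about 75 mm from the middle towards +y. Leave it.
- water: Water bottle with a red cap, 64 mm diameter, 200 mm tall. Leave it.
- tin: Tin with a green label, 72 mm diameter, 85 mm tall. Leave it.
- dish: White bowl, 100 mm diameter, 35 mm tall. Leave it.
- pack: Orange packet, 150 by 70 by 55 mm tall. Leave it.
- bluepack: Blue packet, 90 by 160 by 60 mm tall. Leave it.
- crate: Green crate with bread rolls, 170 (x) by 240 (y) by 85 mm high, fixed, beside the tray.

How it is judged:
By the outcome, as a careful person would: the job done as asked, in the order asked, and still so for the second after the job is handed in, with the robot touching nothing.
It also fails if it takes over 54 s, if anything falls off the work surface, if the arm or the gripper's body presses on something with over 40 N, if the wrist force passes 120 N, or if a joint passes its speed limit or range.

### The arm

A 6-joint arm with a two-finger parallel gripper is mounted at the origin on the work surface. World frame = base frame: x ahead of the robot, y to its left, z up, the work surface at z = 0. Lengths are in m, angles in rad, forces in N, time in s.
With the tool pointing down it reaches from about 0.425 to 0.95 m from the base axis. Payload 14.7 kg.
Tool frame: the origin (TCP) lies on the centre line of the jaws, within the pads' length; the fingertips stand 25 mm ahead of it and the grasp point (between the pads) lies 6 mm ahead of it; z points along the fingers, y is the line along which they close (so a half turn about z gives the same grasp; the last joint's range is limited). The gripper opens to 85 mm and grips with 20 to 120 N. Pads are 22 mm wide; open, the fingers measure 114 mm over their backs; the gripper's body (76 mm by 85 mm) begins 54 mm behind the grasp point. The pads swing forward as they close: fully open they stand 13 mm farther back than shut.
Start: joints at [1.111, 0.48, 1.596, -0, 1.065, -0.047], TCP at [0.261, 0.595, 0.256] pointing down, gripper open.
Joint ranges: [-2.75, 2.75], [-0.82, 2.05], [0.23, 2.67], [-1.56, 4.7], [0.09, 2.69], [-2.92, 2.92]. Speed limits (rad/s): [1.89, 1.89, 2.39, 3.01, 3.01, 3.01].

### API

Orientations are given as a unit quaternion [w, x, y, z].
In Python, from cell import ctrl gives the robot as it stands.
- The arm moves only by the shell command python3 -m inch 'ROWS' [FORCE]. ROWS is JSON, a list of rows, each a list of 7 numbers: the turn, a rotation vector about the tool's x, y, z in rad, then the shift along the tool's x, y, z in m, then the opening in per cent of the stroke, from 0 (shut) to 100 (fully open). A call has 1 to 12 rows; each row is the pose to reach, as a shift and turn from the pose commanded when the call began, along the tool's axes at that moment; what a row does not reach only later rows make up. A row lasts 1/10 s, in which the tool goes at most 50 mm and 8.59 degrees, less where a joint would pass 70% of its speed; a pose out of reach is approached as far as the arm can. A call with a gripper value outside its range is refused whole. The fingers move at their own pace and stop on an object; FORCE is the grip in N (left out, the last holds). Time passes only in rows, so rows that repeat a pose let the fingers close. It gives the time, the measured TCP pose, the force, the opening and the grip force at its end, in the units of the state.
- ctrl.observe(): the state, without advancing time (a new reading comes with each control period).
- ctrl.read_camera(name): name is "scene" or "side" or "wrist"; returns the picture (400x640x3 uint8, red, green, blue); there is no depth.
- ctrl.calibration(name): a dict with "camera_matrix" (3x3 intrinsics, pixels), "rvec" (rotation vector, rad) and "tvec" (3), from world to camera coordinates, as OpenCV has them. Camera axes: x right, y down, z forward; pixel columns grow to the right and rows downward; lengths in m; the calibration is good to about 2 mm. A picture is of the moment at which its call begins: read the wrist's pose just before it. calibration takes no time and is no camera call; for the wrist camera it gives the pose at the moment of the call.
- ctrl.finish_job(): hands the job in; it is judged then, once.
Trained networks look in the newest picture that a camera, given by its name, has taken for a name from the list of things; names that differ only in an ending like _2 or _b are one class to them, and where a whole thing is asked for, a point or a joint stands for the part that bears it (a point fixed in the world has none). Each returns a list of dicts, best first, with "score" (0 to 1); they miss things now and then, are a little off and sometimes report something else, mostly with a low value. They report only what shows in the picture. A call takes as long as a camera call.
- ctrl.cut_out(label, camera): "region" (400x640 bool, what is visible of it) and "box" ([left, top, right, bottom] as shares, 0 to 1, of the picture: columns of its width, rows of its height, round what is visible of it).
- ctrl.pinpoint(label, camera): "xy" ([column, row] as shares, 0 to 1, of the picture: columns of its width, rows of its height: a listed point, or the origin of a listed thing).
The state is a dict: "t": time; "joint_positions": joint angles; "dq": joint speeds; "joint_torque": joint torques, N m; "tool_pos": TCP position; "tcp_rot": TCP orientation; "force": force on the tool from outside, world axes, zero at the start; "ft_torque": the same for the moment, N m; "opening": opening from 0.0 (shut) to 1.0 (fully open); "finger_force": force on a finger pad.
Only numpy, scipy, OpenCV 4.12 (cv2) and the standard library are available. Lean on these libraries where they do the work, as an engineer would, in place of code of your own. Each camera call takes 0.05 s, during which the arm holds its last target. There are 200 camera calls.

## Working session

There is one attempt and no reset: what is moved stays moved. The work goes in short steps, Python scripts to look and compute and a shell command to move; the robot and the scene stay as the last step left them, time stands still between calls to the robot, and variables do not carry over. Pictures are saved under pics/ and viewed, at most 13 in all, crops included, and the job is handed in when it is done.

```bash
ls; mkdir -p pics
cat > h.py <<'E'
import numpy as np,cv2,json
from cell import ctrl
from scipy.spatial.transform import Rotation as R
np.set_printoptions(precision=4,suppress=True)
def cal(n):
    c=ctrl.calibration(n); K=np.array(c["camera_matrix"]);Rm=cv2.Rodrigues(np.array(c["rvec"],float))[0];t=np.array(c["tvec"],float).ravel()
    return K,Rm,t
def ray(n,uv):
    K,Rm,t=cal(n); d=Rm.T@np.linalg.inv(K)@np.array([uv[0],uv[1],1.]); return -Rm.T@t,d/np.linalg.norm(d)
def onz(n,uv,z):
    o,d=ray(n,uv); return o+d*(z-o[2])/d[2]
def tri(obs):
    A=np.zeros((3,3));b=np.zeros(3)
    for n,uv in obs:
        o,d=ray(n,uv);P=np.eye(3)-np.outer(d,d);A+=P;b+=P@o
    p=np.linalg.solve(A,b)
    return p,[np.linalg.norm(np.cross(p-ray(n,uv)[0],ray(n,uv)[1])) for n,uv in obs]
def proj(n,p):
    K,Rm,t=cal(n);q=K@(Rm@np.array(p)+t);return q[:2]/q[2]
def pose():
    s=ctrl.observe();q=s["tcp_rot"];return np.array(s["tool_pos"]),R.from_quat([q[1],q[2],q[3],q[0]])
def delta(p,Rt=None):
    p0,R0=pose();
    return R0.inv().apply(np.array(p)-p0), (R0.inv()*Rt).as_rotvec() if Rt is not None else None
E
python3 - <<'E'
from h import *
print(ctrl.observe())
for n in["scene","side","wrist"]:
    im=ctrl.read_camera(n);cv2.imwrite(f"pics/{n}0.png",im[:,:,::-1])
    for l in["case","flap_edge","catch_pad","jar","tray","honey","water","tin","dish","pack","bluepack","crate"]:
        r=ctrl.pinpoint(l,n)
        print(n,l,[(round(a["score"],2),np.round(np.array(a["xy"])*[640,400],1)) for a in r[:2]])
E
```

```text
pics
{'t': 0.0, 'joint_positions': array([ 1.1114,  0.4808,  1.5969, -0.    ,  1.0651, -0.0466]), 'dq': array([-0.0005, -0.0004, -0.0007, -0.0005, -0.0012, -0.0011]), 'joint_torque': array([  0.0009, -95.0667, -43.0186,  -0.    ,   0.0123,  -0.    ]), 'tool_pos': array([0.2606, 0.595 , 0.2557]), 'tcp_rot': array([-0.0002,  0.2049,  0.9788, -0.0006]), 'force': array([-0.6319,  0.0997,  0.9003]), 'ft_torque': array([-0.0187,  0.027 , -0.0145]), 'finger_force': 0.0, 'opening': 0.9989381359668963}
scene case [(0.95, array([297. , 217.9])), (0.65, array([393.6, 247.6]))]
scene flap_edge [(0.84, array([292.8, 197.4])), (0.4, array([393.2, 249.6]))]
scene catch_pad [(0.69, array([284.2, 181.1])), (0.16, array([392.7, 247.9]))]
scene jar [(0.68, array([321.3, 234.6]))]
scene tray []
scene honey [(0.6, array([411.5, 247.8]))]
scene water [(0.66, array([354.1, 285.5]))]
scene tin [(0.63, array([177.7, 181.3]))]
scene dish [(0.91, array([393.9, 161.7]))]
scene pack [(0.61, array([162.9, 219.2]))]
scene bluepack [(0.79, array([460.3, 229.8]))]
scene crate [(0.79, array([391.3, 201.3])), (0.58, a
[... 325 characters left out ...]
ray([415.5, 197.4]))]
side water [(0.81, array([376.6, 249.9])), (0.43, array([383. , 162.8]))]
side tin [(0.97, array([177.2, 220.4])), (0.57, array([413.8, 195.8]))]
side dish [(0.57, array([370., 128.]))]
side pack [(0.57, array([185.5, 262.5]))]
side bluepack [(0.72, array([447. , 165.6])), (0.28, array([332.4, 218.2]))]
side crate [(0.87, array([383.9, 163.4])), (0.53, array([370.9, 127.4]))]
wrist case []
wrist flap_edge []
wrist catch_pad []
wrist jar []
wrist tray []
wrist honey []
wrist water []
wrist tin []
wrist dish [(0.6, array([160.9, 248. ]))]
wrist pack []
wrist bluepack [(0.97, array([377.1, 311.1]))]
wrist crate [(0.72, array([157.7, 250.2])), (0.56, array([215.5, 328.2]))]
```

View images.

Run:
```python
from h import *
def t(a,b):
    p,e=tri([("scene",a),("side",b)]);return p,np.array(e)
D=dict(case=((297,217.9),(303.5,213.5)),flap=((292.8,197.4),(303.6,194.3)),pad=((284.2,181.1),(288.1,184.7)),jar=((321.3,234.6),(332.2,219.6)),honey=((411.5,247.8),(415.5,197.4)),water=((354.1,285.5),(376.6,249.9)),tin=((177.7,181.3),(177.2,220.4)),dish=((393.9,161.7),(370,128)),pack=((162.9,219.2),(185.5,262.5)),blue=((460.3,229.8),(447,165.6)),crate=((391.3,201.3),(383.9,163.4)),tray=((393.6,247.6),(396.4,209.1)))
for k,v in D.items(): print(k,*t(*v))
for n in("scene","side"):print(n,ray(n,(320,200)))
a=cv2.imread("pics/scene0.png");b=cv2.imread("pics/side0.png")
cv2.imwrite("pics/a.png",cv2.resize(a[130:330,130:500],None,fx=2.1,fy=2.1,interpolation=2))
cv2.imwrite("pics/b.png",cv2.resize(b[100:300,150:490],None,fx=2.3,fy=2.3,interpolation=2))
```

```text
case [ 0.5423 -0.0239 -0.0075] [0.005 0.005]
flap [ 0.5474 -0.0193  0.2339] [0.0023 0.0023]
pad [ 0.4886 -0.0588  0.2096] [0.0013 0.0013]
jar [0.602  0.0737 0.0162] [0.0042 0.0042]
honey [0.6271 0.3839 0.0865] [0.0028 0.0028]
water [ 0.7533  0.2112 -0.0543] [0.0002 0.0002]
tin [ 0.4352 -0.5072 -0.0242] [0.0006 0.0006]
dish [0.3008 0.3149 0.0613] [0.001 0.001]
pack [ 0.6213 -0.4861  0.0617] [0.0044 0.0044]
blue [ 0.5055  0.589  -0.0361] [0.0021 0.0021]
crate [0.4761 0.3066 0.1101] [0.0039 0.0039]
tray [ 0.6188  0.3331 -0.01  ] [0.0101 0.0101]
scene (array([0.9753, 0.1133, 1.3581]), array([-0.3543, -0.04  , -0.9343]))
side (array([ 0.9886, -0.0994,  1.6961]), array([-0.2684,  0.0845, -0.9596]))
```

View pics/a.png

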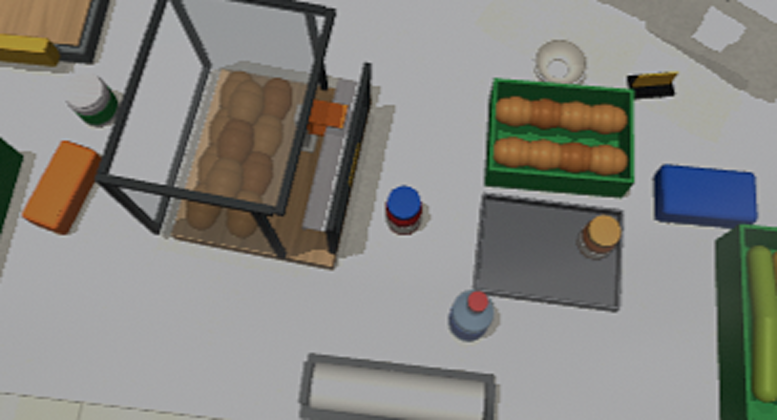

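View pics/b.png

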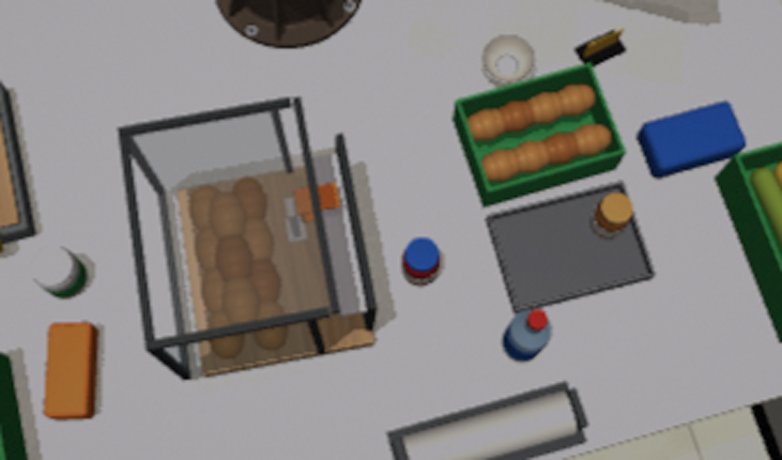

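Scene view: flap top edge runs (305,162)–(290,248), orange catch near (287,184), jar cap (322,226), tray centred near (392,249), amber jar (416,242), bottle (356,277). The side view agrees (cap (333,210), flap edge (298,160)–(312,241)). Now I'll measure with known heights.

Run:
```python
from h import *
S=lambda x,y:(130+x/2.1,130+y/2.1); B=lambda x,y:(150+x/2.3,100+y/2.3)
def sh(k,z,a,b):
    r=[]
    if a:r.append(onz("scene",S(*a),z)[:2])
    if b:r.append(onz("side",B(*b),z)[:2])
    print(k,*r)
sh("cap",.1,(404,202),(422,254))
sh("flap far",.195,(368,67),(341,138)); sh("flap near",.195,(335,248),(373,325))
for a,b in [((485,198),(489,215)),((622,210),(622,186)),((617,308),(652,274)),((476,287),(517,308))]: sh("tray",.028,a,b)
sh("honey",.09,(604,230),(616,209)); sh("bottle",.2,(478,301),(538,320))
sh("board",.03,(337,267),(375,344)); sh("roof front far",.3,(334,10),(298,100));sh("roof front near",.3,(283,212),(333,308))
sh("roof back far",.3,(165,-5),(122,130));sh("roof back near",.3,(104,182),(152,345))
for n,w in(("scene",(270,165,310,205)),("side",(268,170,310,205))):
    im=cv2.cvtColor(cv2.imread(f"pics/{n}0.png"),cv2.COLOR_BGR2HSV).astype(int)
    m=(im[...,0]>4)&(im[...,0]<14)&(im[...,1]>180)&(im[...,2]>120)
    k=np.zeros_like(m);x0,y0,x1,y1=w;k[y0:y1,x0:x1]=1;m&=k
    c,l,st,ce=cv2.connectedComponentsWithStats(m.astype(np.uint8))
    for i in range(1,c):
        if st[i][4]>15:
            print(n,st[i],ce[i],onz(n,ce[i],.175)); pts=np.argwhere(l==i)[:,::-1]
            P=np.array([onz(n,p,.175)[:2] for p in pts]);print(P.min(0),P.max(0))
for n,wh in(("scene","jar"),("side","jar"),("scene","catch_pad"),("side","catch_pad")):
    ctrl.read_camera(n)
    for r in ctrl.cut_out(wh,n)[:2]: print(n,wh,r["score"],np.array(r["box"])*[640,400,640,400])
```

```text
cap [0.5918 0.078 ] [0.5935 0.0776]
flap far [ 0.4041 -0.0006] [ 0.4055 -0.0009]
flap near [ 0.7017 -0.0121] [ 0.7004 -0.032 ]
tray [0.5474 0.2127] [0.5413 0.2125]
tray [0.5429 0.4451] [0.5533 0.4437]
tray [0.7101 0.4392] [0.7108 0.4397]
tray [0.7014 0.2092] [0.7049 0.2088]
honey [0.5997 0.4015] [0.6038 0.4011]
bottle [0.7565 0.2012] [0.7594 0.2009]
board [ 0.6944 -0.0221] [ 0.6995 -0.0299]
roof front far [ 0.3675 -0.0524] [ 0.3723 -0.0525]
roof front near [ 0.6849 -0.0776] [ 0.6832 -0.0829]
roof back far [ 0.3695 -0.309 ] [ 0.3487 -0.3079]
roof back near [ 0.6699 -0.3294] [ 0.6661 -0.3315]
scene [278 178  15  13 143] [285.4056 183.6573] [ 0.4814 -0.0582  0.175 ]
[ 0.4616 -0.0814] [ 0.502  -0.0357]
scene [280 190   5   4  16] [281.9375 191.1875] [ 0.5095 -0.0657  0.175 ]
[ 0.5046 -0.0727] [ 0.5159 -0.059 ]
side [289 181   8  10  61] [292.3934 185.2787] [ 0.4845 -0.0444  0.175 ]
[ 0.4667 -0.057 ] [ 0.5013 -0.0324]
scene jar 0.78 [313.792 219.32  331.2   241.92 ]
side jar 0.72 [326.592 203.4   341.376 226.   ]
scene catch_pad 0.56 [278.016 179.8   295.424 194.32 ]
```

```bash
python3 -m inch '[[0,0,0.06,-0.02,-0.0133,0.002,100],[0,0,0.16,-0.055,-0.0366,0.006,100],[0,0,0.28,-0.095,-0.0632,0.01,100],[0,0,0.41,-0.136,-0.0905,0.015,100],[0,0,0.54,-0.177,-0.118,0.02,100],[0,0,0.67,-0.218,-0.145,0.025,100],[0,0,0.8,-0.259,-0.172,0.03,100],[0,0,0.92,-0.3,-0.2,0.034,100],[0,0,1.02,-0.341,-0.227,0.038,100],[0,0,1.1,-0.382,-0.254,0.042,100],[0,0,1.14,-0.423,-0.281,0.046,100],[0,0,1.16,-0.45,-0.3,0.05,100]]' 40
python3 - <<'E'
from h import *
im=ctrl.read_camera("wrist");cv2.imwrite("pics/w1.png",im[:,:,::-1])
Rt=R.from_matrix(np.array([[0,1,0],[1,0,0],[0,0,-1]]).T)
print(pose()[0],delta([.5925,.078,.2],Rt))
for l in("jar","flap_edge","catch_pad"):
    r=ctrl.pinpoint(l,"wrist");print(l,[(a["score"],np.array(a["xy"])*[640,400],onz("wrist",np.array(a["xy"])*[640,400],{"jar":0,"flap_edge":.195,"catch_pad":.175}[l])) for a in r[:2]])
E
```

```text
t: 3.55
tool_pos: [0.5542, 0.1374, 0.2063]
tcp_rot: [0.0, 0.709, 0.705, 0.0]
force: [0.9, 0.8, 0.3]
opening: 1.001
finger_force: 0.0
[0.556  0.1346 0.2058] (array([-0.0563,  0.0369,  0.0059]), array([ 0.0015,  0.0011, -0.0066]))
jar [(0.73, array([352.128, 223.4  ]), array([0.5908, 0.0785, 0.    ]))]
flap_edge []
catch_pad []
```

View pics/w1.png

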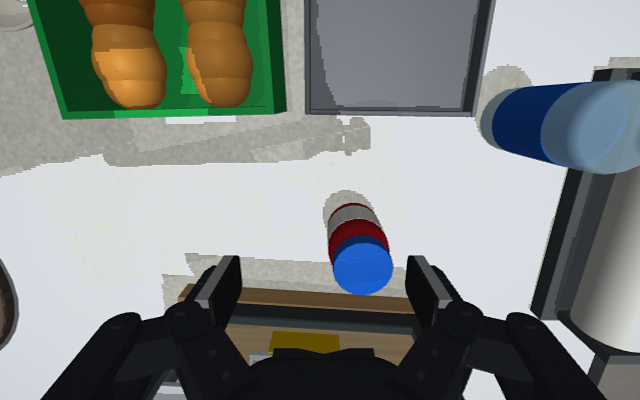

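The wrist view shows the jar's cap at (363,266), standing between the fingers' line and the flap. It agrees with (0.591, 0.078).

```bash
python3 -m inch '[[0,0,0,-0.02,0.013,0,100],[0,0,0,-0.045,0.028,0.01,100],[0,0,0,-0.0565,0.036,0.03,100],[0,0,0,-0.0565,0.036,0.06,100],[0,0,0,-0.0565,0.036,0.09,100],[0,0,0,-0.0565,0.036,0.115,100],[0,0,0,-0.0565,0.036,0.13,100],[0,0,0,-0.0565,0.036,0.13,100],[0,0,0,-0.0565,0.036,0.13,30],[0,0,0,-0.0565,0.036,0.13,30],[0,0,0,-0.0565,0.036,0.13,30],[0,0,0,-0.0565,0.036,0.13,30]]' 40
python3 -m inch '[[0,0,0,0,0,0,30],[0,0,0,0,0,0,30]]' 40
```

```text
t: 4.95
tool_pos: [0.5894, 0.0839, 0.0781]
tcp_rot: [0.001, 0.708, 0.706, 0.001]
force: [-0.7, 2.7, 6.3]
opening: 0.704
finger_force: 41.6
t: 5.15
tool_pos: [0.5894, 0.0839, 0.0781]
tcp_rot: [0.001, 0.708, 0.706, 0.001]
force: [-1.2, 1.9, 6.1]
opening: 0.705
finger_force: 41.6
```

```bash
python3 -m inch '[[0,0,0,0,0,-0.008,30],[0,0,0,0,0,-0.025,30],[0,0,0,0,0,-0.05,30],[0,0,0,0.005,0,-0.07,30],[0,0,0,0.02,0.003,-0.08,30],[0,0,0,0.045,0.007,-0.08,30],[0,0,0,0.075,0.012,-0.08,30],[0,0,0,0.11,0.016,-0.08,30],[0,0,0,0.14,0.02,-0.08,30],[0,0,0,0.168,0.024,-0.08,30],[0,0,0,0.187,0.027,-0.08,30],[0,0,0,0.194,0.028,-0.08,30]]'
python3 - <<'E'
from h import *
for n in("wrist","scene","side"):
    im=ctrl.read_camera(n);cv2.imwrite(f"pics/{n}2.png",im[:,:,::-1])
    for l in("jar","tray"): 
        r=ctrl.pinpoint(l,n);print(n,l,[(a["score"],np.array(a["xy"])*[640,400]) for a in r[:1]])
print(pose()[0],ctrl.observe()["force"],ctrl.observe()["opening"])
a=cv2.imread("pics/scene2.png")[130:330,260:460];b=cv2.imread("pics/wrist2.png")
cv2.imwrite("pics/c.png",np.hstack([cv2.resize(a,(400,400)),cv2.resize(b[:,120:520],(400,400))]))
E
```

```text
t: 6.35
tool_pos: [0.6169, 0.2798, 0.1564]
tcp_rot: [0.0, 0.707, 0.707, 0.0]
force: [0.4, -0.2, -3.4]
opening: 0.704
finger_force: 44.5
wrist jar [(0.75, array([324.096, 230.8  ]))]
wrist tray [(0.83, array([333.312, 143.68 ]))]
scene jar []
scene tray [(0.9, array([392.576, 250.48 ]))]
side jar [(0.17, array([282.816, 183.4  ]))]
side tray [(0.91, array([396.48, 207.08]))]
[0.617  0.2766 0.1564] [ 0.0387  0.2915 -3.4179] 0.7025694827973449
```

View pics/c.png

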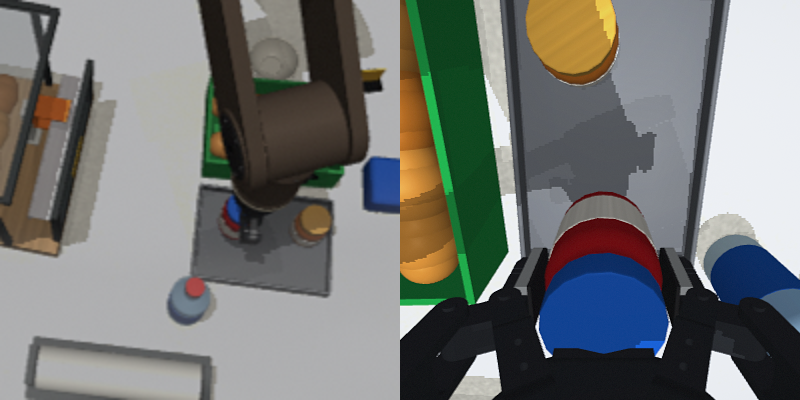

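Left: the arm is over the tray's near-left half. Right: the jar is upright in the pads, with honey clear behind it (165,35 in the wrist half). Lowering gently now.

```bash
python3 -m inch '[[0,0,0,0,0,0.01,30],[0,0,0,0,0,0.03,30],[0,0,0,0,0,0.05,30],[0,0,0,0,0,0.061,30],[0,0,0,0,0,0.066,30],[0,0,0,0,0,0.069,30],[0,0,0,0,0,0.071,30],[0,0,0,0,0,0.071,30]]'
python3 -m inch '[[0,0,0,0,0,0.001,30],[0,0,0,0,0,0.002,30],[0,0,0,0,0,0.002,30]]'
```

```text
t: 7.6
tool_pos: [0.6172, 0.2775, 0.0857]
tcp_rot: [0.0, 0.708, 0.706, 0.0]
force: [0.0, 0.9, -3.1]
opening: 0.702
finger_force: 44.5
t: 7.9
tool_pos: [0.6169, 0.2775, 0.0834]
tcp_rot: [0.0, 0.708, 0.706, 0.0]
force: [1.0, 0.6, -2.3]
opening: 0.7
finger_force: 44.5
```

```bash
python3 -m inch '[[0,0,0,0,0,0.0005,30],[0,0,0,0,0,0.001,30],[0,0,0,0,0,0.001,30]]'
```

```text
t: 8.2
tool_pos: [0.617, 0.2775, 0.0832]
tcp_rot: [0.0, 0.708, 0.706, 0.0]
force: [-4.3, -1.5, 8.9]
opening: 0.701
finger_force: 45.6
```

```bash
python3 -m inch '[[0,0,0,0,0,-0.0005,70],[0,0,0,0,0,-0.0005,75],[0,0,0,0,0,-0.0005,90],[0,0,0,0,0,-0.0005,100],[0,0,0,0,0,-0.0005,100],[0,0,0,0,0,-0.01,100],[0,0,0,0,0,-0.03,100],[0,0,0,0,0,-0.06,100],[0,0,0,0,0,-0.1,100],[0,0,0,0,0,-0.145,100],[0,0,0,0,0,-0.19,100],[0,0,0,0,0,-0.22,100]]'
python3 - <<'E'
from h import *
im=ctrl.read_camera("wrist");cv2.imwrite("pics/w3.png",im[:,:,::-1])
for l in("jar","tray","honey"):
    r=ctrl.pinpoint(l,"wrist");print(l,[(a["score"],onz("wrist",np.array(a["xy"])*[640,400],.005)) for a in r[:1]])
K,Rm,t=cal("wrist");p0,R0=pose();print("cam in tool",R0.inv().apply(-Rm.T@t-p0),"fwd",R0.inv().apply(Rm[2]))
a=np.radians(-4.6);th=np.radians(35)
y=np.array([np.cos(a),np.sin(a),0]);z=np.array([np.sin(a)*np.sin(th),-np.cos(a)*np.sin(th),-np.cos(th)]);Rt=R.from_matrix(np.c_[np.cross(y,z),y,z])
print(p0,delta([.50,.10,.34],Rt))
E
```

```text
t: 9.4
tool_pos: [0.6174, 0.2777, 0.3068]
tcp_rot: [0.001, 0.708, 0.706, 0.002]
force: [0.2, -0.5, -0.9]
opening: 0.997
finger_force: 0.0
jar [(0.62, array([0.6235, 0.2729, 0.005 ]))]
tray [(0.57, array([0.6277, 0.3244, 0.005 ]))]
honey [(0.85, array([0.6003, 0.4027, 0.005 ]))]
cam in tool [ 0.0829  0.0007 -0.1187] fwd [-0.32    0.0008  0.9474]
[0.6169 0.2775 0.3034] (array([-0.1777, -0.1165, -0.0369]), array([ 0.0254, -0.6112,  0.0754]))
```

```bash
python3 -m inch '[[0.002,-0.06,0.007,-0.012,-0.008,-0.003,100],[0.006,-0.16,0.02,-0.035,-0.023,-0.008,100],[0.011,-0.28,0.034,-0.07,-0.046,-0.015,100],[0.016,-0.4,0.048,-0.11,-0.07,-0.023,100],[0.021,-0.51,0.062,-0.145,-0.095,-0.03,100],[0.024,-0.58,0.071,-0.17,-0.111,-0.035,100],[0.0254,-0.611,0.0754,-0.1777,-0.1165,-0.037,100],[0.0254,-0.611,0.0754,-0.1777,-0.1165,-0.037,100],[0.0254,-0.611,0.0754,-0.1777,-0.1165,-0.037,100]]'
python3 - <<'E'
from h import *
for n in("wrist","scene","side"):
    im=ctrl.read_camera(n);cv2.imwrite(f"pics/{n}4.png",im[:,:,::-1])
    for l in("jar","flap_edge","catch_pad","case"): 
        r=ctrl.pinpoint(l,n);print(n,l,[(a["score"],np.array(a["xy"])*[640,400],onz(n,np.array(a["xy"])*[640,400],{"jar":.005,"flap_edge":.195,"catch_pad":.175,"case":0}[l])) for a in r[:2]])
print(pose()[0]); json.dump({"c":[x.tolist() for x in cal("wrist")]},open("w4.json","w"))
E
```

```text
t: 10.5
tool_pos: [0.5005, 0.1007, 0.3387]
tcp_rot: [0.203, 0.701, 0.647, -0.221]
force: [0.1, 0.2, 0.3]
opening: 1.0
finger_force: 0.0
wrist jar [(0.58, array([376.384, 246.32 ]), array([ 0.6052, -0.5244,  0.005 ]))]
wrist flap_edge [(0.66, array([364.288, 194.4  ]), array([ 0.5373, -0.0219,  0.195 ]))]
wrist catch_pad [(0.59, array([313.728, 202.32 ]), array([ 0.4761, -0.0602,  0.175 ]))]
wrist case [(0.97, array([352.832,  95.28 ]), array([ 0.5362, -0.0277,  0.    ]))]
scene jar [(0.61, array([375.424, 246.2  ]), array([0.616 , 0.2718, 0.005 ])), (0.29, array([391.616, 248.48 ]), array([0.6179, 0.3296, 0.005 ]))]
scene flap_edge [(0.89, array([293.376, 198.52 ]), array([ 0.5386, -0.0223,  0.195 ])), (0.45, array([462.528, 225.8  ]), array([0.5709, 0.5159, 0.195 ]))]
scene catch_pad [(0.56, array([283.584, 182.   ]), array([ 0.4762, -0.0651,  0.175 ]))]
scene case [(0.71, array([391.168, 247.8  ]), array([0.6142, 0.3287, 0.    ]))]
side jar [(0.82, array([381.504, 213.   ]), array([0.6299, 0.2632, 0.005 ]))]
side flap_edge [(0.63, array([183.296, 263.48 ]), array([ 0.6565, -0.463 ,  0.195 ]))]
side catch_pad [(0.51, array([285.824, 186.   ]), array([ 0.4808, -0.0674,  0.175 ]))]
side case [(0.86, array([302.912, 212.08 ]), array([ 0.543 , -0.0269,  0.    ]))]
[0.5    0.1    0.3393]
```

View pics/wrist4.png

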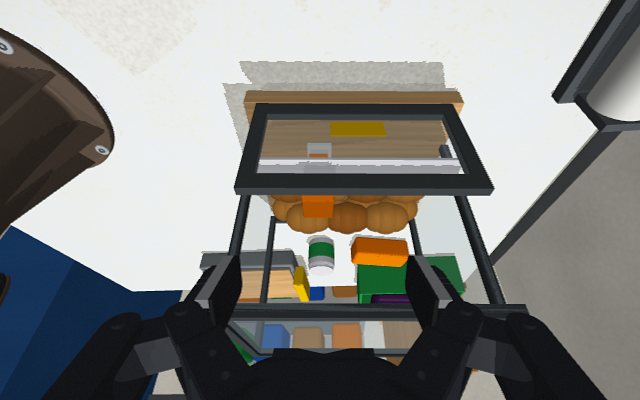

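Wrist view: the flap's top inner edge runs (236,193)–(492,190) and the orange pad spans columns 303–332, rows 195–217, behind the flap. The flap is shut.

Run:
```python
from h import *
im=cv2.imread("pics/wrist4.png");h=cv2.cvtColor(im,cv2.COLOR_BGR2HSV).astype(int)
m=(h[...,0]>4)&(h[...,0]<14)&(h[...,1]>200)&(h[...,2]>120)
w=np.zeros_like(m);w[190:222,295:340]=1;m&=w
ys,xs=np.nonzero(m);print("orange",xs.min(),xs.max(),ys.min(),ys.max())
for r in(200,208,214):print(r,np.nonzero(m[r])[0][[0,-1]],im[r,318])
g=cv2.cvtColor(im,cv2.COLOR_BGR2GRAY)
for c in(250,290,360,420,470):print(c,g[176:202,c])
for r in (186,190):print(r,g[r,228:246],g[r,482:500])
for n,uv,z in[("flL",(235,193),.195),("flR",(493,190),.195),("padL",(303,217),.175),("padR",(333,217),.175),("boardL",(246,92),.03),("boardR",(463,92),.03)]:print(n,onz("wrist",uv,z))
```

```text
Traceback (most recent call last):
ValueError: zero-size array to reduction operation minimum which has no identity
```

Run:
```python
from h import *
im=cv2.imread("pics/wrist4.png")
for r in(196,200,210,216,218,220):print(r,im[r,318])
for r in(200,210):print(r,im[r,298:340,1])
g=cv2.cvtColor(im,cv2.COLOR_BGR2GRAY)
for c in(250,290,360,470):print(c,g[178:200,c])
for n,uv,z in[("flL",(235,193),.195),("flR",(493,190),.195),("padL",(303,217),.175),("padR",(333,217),.175),("boardL",(246,92),.03),("boardR",(463,92),.03)]:print(n,onz("wrist",uv,z))
```

```text
196 [  0  91 195]
200 [  0  90 190]
210 [  0  82 171]
216 [  4  83 173]
218 [ 51 110 158]
220 [ 46 108 159]
200 [65 71 72 74 80 92 91 91 91 90 90 90 91 91 91 92 92 92 91 92 90 91 91 92
 91 90 91 91 90 89 90 91 93 91 92 85 76 84 80 81 82 79]
210 [89 89 85 88 84 78 83 82 82 83 82 83 81 82 83 82 82 82 82 81 82 83 82 83
 80 83 81 82 80 84 82 81 82 81 78 66 67 69 68 70 71 68]
250 [ 39  38  37  36  36  36  38  35  37  41  70  67  65  67  67  68  64  51
  51 107 109 140]
290 [39 38 37 37 37 38 37 37 38 39 62 67 68 68 67 67 68 87 91 87 84 82]
360 [38 36 39 37 35 38 36 38 36 39 55 70 68 68 68 66 68 76 84 81 81 77]
470 [ 37  38  37  38  36  36  38  37  38  38  48  68  67  67  66  66  59 108
 251 241 239 239]
flL [ 0.3937 -0.0089  0.195 ]
flR [ 0.6766 -0.0263  0.195 ]
padL [ 0.4571 -0.0943  0.175 ]
padR [ 0.4982 -0.0976  0.175 ]
boardL [0.3848 0.0092 0.03  ]
boardR [ 0.6875 -0.0152  0.03  ]
```

```bash
cat >> h.py <<'E'
c0=json.load(open("w4.json"))["c"] if __import__("os").path.exists("w4.json") else None
def w4(uv,z):
    K,Rm,t=[np.array(v) for v in c0]; d=Rm.T@np.linalg.inv(K)@np.array([uv[0],uv[1],1.]);o=-Rm.T@t;return o+d*(z-o[2])/d[2]
# case frame
YAW=-0.075; O=np.array([.537,-.0255,0])
cy=np.array([np.cos(YAW),np.sin(YAW),0]);cx=np.array([cy[1],-cy[0],0])
def w2c(p): p=np.array(p)-O;return np.array([p@cx,p@cy,p[2]])
def c2w(p): return O+p[0]*cx+p[1]*cy+np.array([0,0,p[2]])
def tool(a,th):
    a=YAW+np.radians(a);th=np.radians(th)
    y=np.array([np.cos(a),np.sin(a),0]);z=np.array([np.sin(a)*np.sin(th),-np.cos(a)*np.sin(th),-np.cos(th)])
    return R.from_matrix(np.c_[np.cross(y,z),y,z])
TIP=.022
def corners(p,Rt,op=.35):  # case coords of finger low corners A(+y),B(-y)
    f=lambda s:min((w2c(p+Rt.apply([.011,s*(op*.0425+.0073)+e,TIP])) for e in(-.0073,.0073)),key=lambda q:q[0])
    return f(1),f(-1)
def show():
    p,Rt=pose();A,B=corners(p,Rt);f=ctrl.observe();print("A",A*1e3,"B",B*1e3,"F",f["force"],"p",p)
E
python3 - <<'E'
from h import *
for n,uv,z in[("flL",(235.5,195),.195),("flR",(493,194),.195),("flLo",(236,188),.195),("flRo",(492,187.7),.195),("padL",(302.5,217.3),.175),("padR",(333,217.3),.175)]:
    w=w4(uv,z);print(n,w,w2c(w)*1e3)
Rt=tool(25,40)
def tcpfor(A):
    p=c2w(A)
    for _ in range(5): p=p+ (c2w(A)-c2w(corners(p,Rt)[0]))
    return p
E
```

```text
flL [ 0.3931 -0.0126  0.195 ] [  -2.1075 -144.483   195.    ]
flR [ 0.6794 -0.0337  0.195 ] [ -2.4836 142.6439 195.    ]
flLo [ 0.3977 -0.0004  0.195 ] [ -14.638  -140.7869  195.    ]
flRo [ 0.6739 -0.022   0.195 ] [-13.7361 136.2899 195.    ]
padL [ 0.4563 -0.095   0.175 ] [ 75.3645 -75.2749 175.    ]
padR [ 0.4981 -0.0984  0.175 ] [ 75.5742 -33.3089 175.    ]
```

```bash
cat >> h.py <<'E'
def tcpfor(A,Rt):
    p=c2w(A)
    for _ in range(5): p=p+(c2w(A)-c2w(corners(p,Rt)[0]))
    return p
E
python3 - <<'E'
from h import *
Rt=tool(25,40)
A0=np.array([.028,-.008,.185]);p=tcpfor(A0,Rt);print(p,corners(p,Rt))
h=p-Rt.apply([0,0,.10]);print("hover",h,"delta",delta(h,Rt),corners(h,Rt)[0])
E
```

```text
[ 0.4973 -0.0579  0.2089] (array([ 0.028, -0.008,  0.185]), array([ 0.0467, -0.0482,  0.185 ]))
hover [0.4746 0.0022 0.2855] delta (array([-0.0506, -0.0174,  0.1012]), array([-0.2702, -0.0857, -0.3496])) [-0.0303 -0.0352  0.2616]
```

```bash
python3 -m inch '[[-0.04,-0.013,-0.05,-0.007,-0.003,0.014,35],[-0.11,-0.035,-0.14,-0.02,-0.007,0.04,35],[-0.19,-0.06,-0.24,-0.035,-0.012,0.07,35],[-0.25,-0.08,-0.32,-0.046,-0.016,0.094,35],[-0.27,-0.0857,-0.35,-0.0506,-0.0174,0.1012,35],[-0.27,-0.0857,-0.35,-0.0506,-0.0174,0.1012,35],[-0.27,-0.0857,-0.35,-0.0506,-0.0174,0.1012,35]]'
python3 - <<'E'
from h import *
show()
im=ctrl.read_camera("wrist");cv2.imwrite("pics/w5.png",im[:,:,::-1])
Rt=tool(25,40);p=tcpfor(np.array([.028,-.008,.185]),Rt);print(delta(p,Rt))
print("pad tip px",proj("wrist",c2w(np.array([.071,-.054,.175]))))
E
```

```text
t: 11.95
tool_pos: [0.4751, 0.0025, 0.286]
tcp_rot: [0.281, 0.535, 0.773, -0.194]
force: [-0.5, -0.3, -0.5]
opening: 0.352
finger_force: 0.0
A [-30.5814 -34.6517 262.0569] B [-11.8853 -74.8683 262.021 ] F [-0.4657 -0.266  -0.5359] p [0.4751 0.0025 0.286 ]
(array([ 0.0001, -0.0011,  0.1005]), array([ 0.0003, -0.0004, -0.0015]))
pad tip px [289.0806 190.4037]
```

View pics/w5.png

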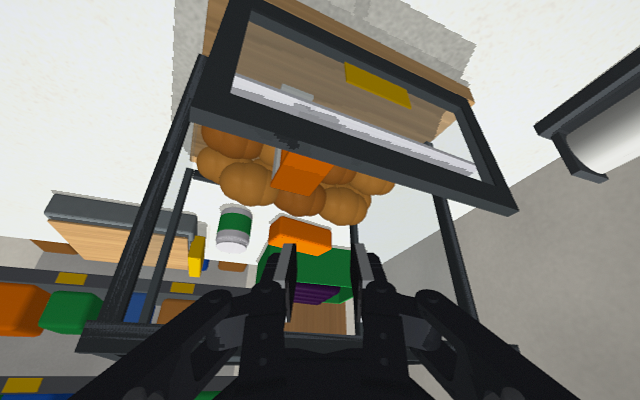

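The wrist view shows the orange pad at (300,170) behind the flap top edge, with both fingers inside the roof gap and lined up to slide in. Sliding in along the tool axis.

```bash
python3 -m inch '[[0,0,0,0,-0.001,0.01,35],[0,0,0,0,-0.001,0.03,35],[0,0,0,0,-0.001,0.05,35],[0,0,0,0,-0.001,0.07,35],[0,0,0,0,-0.001,0.085,35],[0,0,0,0,-0.001,0.095,35],[0,0,0,0,-0.001,0.1,35],[0,0,0,0,-0.001,0.1,35],[0,0,0,0,-0.001,0.1,35]]'
python3 - <<'E'
from h import *
show()
im=ctrl.read_camera("wrist");cv2.imwrite("pics/w6.png",im[:,:,::-1])
p,Rt=pose();print("down 10mm in tool",Rt.inv().apply([0,0,-.01]),"out 10",Rt.inv().apply(-.01*cx))
E
```

```text
t: 12.9
tool_pos: [0.4966, -0.0581, 0.2092]
tcp_rot: [0.281, 0.534, 0.773, -0.194]
force: [-0.0, 0.1, 0.7]
opening: 0.354
finger_force: 0.0
A [ 28.2081  -8.7489 185.2299] B [ 46.9621 -48.9386 185.231 ] F [-0.014   0.1054  0.7255] p [ 0.4966 -0.0581  0.2092]
down 10mm in tool [ 0.0064 -0.      0.0077] out 10 [ 0.0069  0.0042 -0.0058]
```

View pics/w6.png

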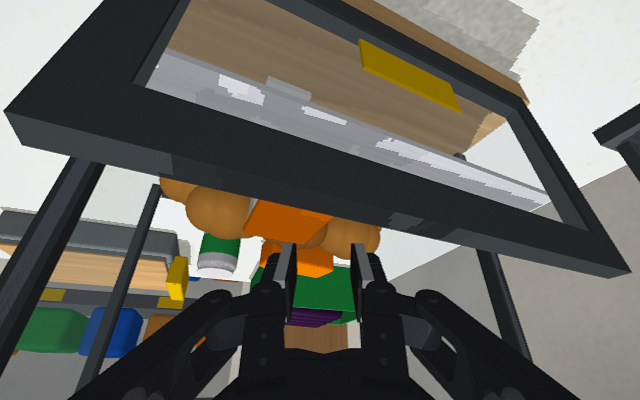

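The pad sits at (245–330, 200–240), under finger B's tip at (288,245), and the flap top is clear of the fingers. Pressing down.

```bash
python3 -m inch '[[0,0,0,0.0032,0,0.0039,35],[0,0,0,0.0064,0,0.0077,35],[0,0,0,0.0083,0,0.01,35],[0,0,0,0.0083,0,0.01,35]]'; python3 -c "
from h import *
show()"
python3 -m inch '[[0,0,0,0.0016,0,0.0019,35],[0,0,0,0.0032,0,0.0039,35],[0,0,0,0.0032,0,0.0039,35],[0,0,0,0.0032,0,0.0039,35]]'; python3 -c "
from h import *
show()"
```

```text
t: 13.35
tool_pos: [0.4965, -0.0582, 0.1956]
tcp_rot: [0.281, 0.534, 0.773, -0.195]
force: [1.0, 1.8, 3.6]
opening: 0.352
finger_force: 1.7
A [ 28.3687  -8.8398 171.624 ] B [ 47.1419 -49.0205 171.658 ] F [0.9803 1.7576 3.6325] p [ 0.4965 -0.0582  0.1956]
t: 13.75
tool_pos: [0.4966, -0.0583, 0.1909]
tcp_rot: [0.281, 0.534, 0.773, -0.194]
force: [0.7, 2.6, 4.7]
opening: 0.351
finger_force: 2.1
A [ 28.4809  -8.7555 166.9304] B [ 47.2417 -48.9421 166.9429] F [0.654  2.5552 4.6838] p [ 0.4966 -0.0583  0.1909]
```

```bash
python3 -m inch '[[0,0,0,0.0018,0,0.0021,35],[0,0,0,0.0035,0,0.0042,35],[0,0,0,0.0035,0,0.0042,35]]'; python3 -c "
from h import *
show()"
python3 -m inch '[[0,0,0,0.0021,0.0013,-0.0017,35],[0,0,0,0.0042,0.0025,-0.0035,35],[0,0,0,0.0062,0.0038,-0.0052,35],[0,0,0,0.0083,0.005,-0.007,35],[0,0,0,0.0083,0.005,-0.007,35]]'; python3 -c "
from h import *
show()"
```

```text
t: 14.05
tool_pos: [0.4965, -0.0584, 0.1852]
tcp_rot: [0.281, 0.534, 0.773, -0.195]
force: [1.4, 3.1, 5.4]
opening: 0.347
finger_force: 2.5
A [ 28.5388  -8.8435 161.2138] B [ 47.3017 -49.029  161.2395] F [1.3857 3.1053 5.3755] p [ 0.4965 -0.0584  0.1852]
t: 14.55
tool_pos: [0.4971, -0.0469, 0.1859]
tcp_rot: [0.282, 0.534, 0.773, -0.195]
force: [-0.4, -1.9, 9.4]
opening: 0.351
finger_force: 2.5
A [ 17.1026  -9.0963 161.9108] B [ 35.8336 -49.2967 161.9605] F [-0.411  -1.9252  9.4227] p [ 0.4971 -0.0469  0.1859]
```

```bash
python3 -m inch '[[0,0,0,0.0021,0.0013,-0.0017,35],[0,0,0,0.0042,0.0025,-0.0035,35],[0,0,0,0.0062,0.0038,-0.0052,35],[0,0,0,0.0083,0.005,-0.007,35],[0,0,0,0.0083,0.005,-0.007,35]]'
python3 - <<'E'
from h import *
show()
im=ctrl.read_camera("wrist");cv2.imwrite("pics/w7.png",im[:,:,::-1])
im=ctrl.read_camera("side");cv2.imwrite("pics/s7.png",im[:,:,::-1])
E
```

```text
t: 15.05
tool_pos: [0.4976, -0.0351, 0.1856]
tcp_rot: [0.281, 0.534, 0.773, -0.196]
force: [-1.0, -3.3, 6.2]
opening: 0.349
finger_force: 2.5
A [  5.3085  -9.5093 161.6446] B [ 24.0288 -49.7146 161.7261] F [-1.031  -3.3195  6.1691] p [ 0.4976 -0.0351  0.1856]
```

View pics/w7.png

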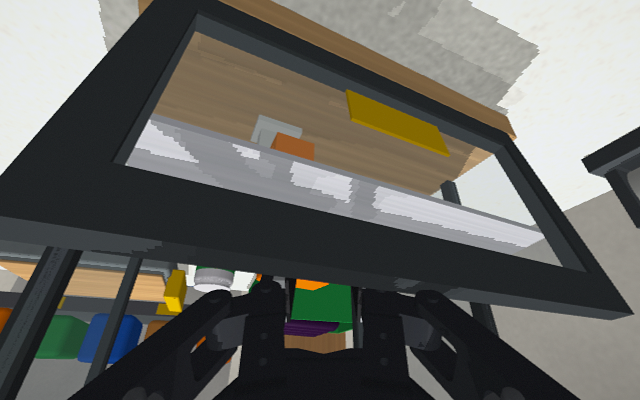

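The flap now leans outward: its top edge has moved toward the camera to rows 215–315. The pull force is only about 3 N, so the catch is freed. Continuing.

```bash
python3 -m inch '[[0,0,0,0.0021,0.0013,-0.0017,35],[0,0,0,0.0042,0.0025,-0.0035,35],[0,0,0,0.0062,0.0038,-0.0052,35],[0,0,0,0.0083,0.005,-0.007,35],[0,0,0,0.0083,0.005,-0.007,35]]'; python3 -c "
from h import *
show()"
python3 -m inch '[[0,0,0,0.0024,0.0013,-0.0013,35],[0,0,0,0.0048,0.0025,-0.0027,35],[0,0,0,0.0074,0.0038,-0.0037,35],[0,0,0,0.0074,0.0038,-0.0037,35]]'; python3 -c "
from h import *
show()"
```

```text
t: 15.65
tool_pos: [0.4985, -0.0232, 0.1857]
tcp_rot: [0.281, 0.534, 0.773, -0.196]
force: [0.1, -2.5, 7.7]
opening: 0.35
finger_force: 2.5
A [ -6.6519  -9.4977 161.7555] B [ 12.07   -49.7022 161.831 ] F [ 0.0821 -2.5173  7.6518] p [ 0.4985 -0.0232  0.1857]
t: 16.05
tool_pos: [0.4992, -0.0144, 0.1838]
tcp_rot: [0.281, 0.534, 0.773, -0.196]
force: [-0.2, -4.1, 7.7]
opening: 0.349
finger_force: 2.6
A [-15.4931  -9.4443 159.8219] B [  3.23   -49.6484 159.9006] F [-0.1651 -4.0942  7.6662] p [ 0.4992 -0.0144  0.1838]
```

```bash
python3 -m inch '[[0,0,0,0.0034,0.0013,-0.0003,35],[0,0,0,0.0068,0.0025,-0.0006,35],[0,0,0,0.01,0.0038,-0.0006,35],[0,0,0,0.01,0.0038,-0.0006,35]]'
python3 - <<'E'
from h import *
show()
Rt=pose()[1];E=lambda f:np.array([-.16*np.sin(f),0,.035+.16*np.cos(f)])
for n in("wrist","side"):
    im=ctrl.read_camera(n);cv2.imwrite(f"pics/{n}8.png",im[:,:,::-1])
    for f in(0,.1,.2,.3,.4):print(n,f,proj(n,c2w(E(f)+[0,-.14,0])),proj(n,c2w(E(f)+[0,.14,0])))
E
```

```text
t: 16.45
tool_pos: [0.5001, -0.0049, 0.1775]
tcp_rot: [0.281, 0.534, 0.773, -0.195]
force: [-0.7, 0.6, 5.3]
opening: 0.348
finger_force: 2.6
A [-24.9934  -9.1945 153.5534] B [ -6.2474 -49.3879 153.6038] F [-0.6817  0.5978  5.34  ] p [ 0.5001 -0.0049  0.1775]
wrist 0 [ 52.0121 308.477 ] [535.584  340.5551]
wrist 0.1 [ 38.2501 297.327 ] [558.4853 337.1233]
wrist 0.2 [ 23.7148 277.5843] [582.9196 330.5557]
wrist 0.3 [  8.8312 246.4563] [608.4884 320.4461]
wrist 0.4 [ -5.6163 200.6975] [634.6053 306.4719]
side 0 [293.8253 158.9489] [309.1373 234.9075]
side 0.1 [298.254  158.1971] [313.7844 234.0352]
side 0.2 [302.6424 157.6208] [318.3732 233.2735]
side 0.3 [306.9351 157.2265] [322.845  232.6314]
side 0.4 [311.0785 157.0175] [327.1437 232.116 ]
```

View pics/wrist8.png

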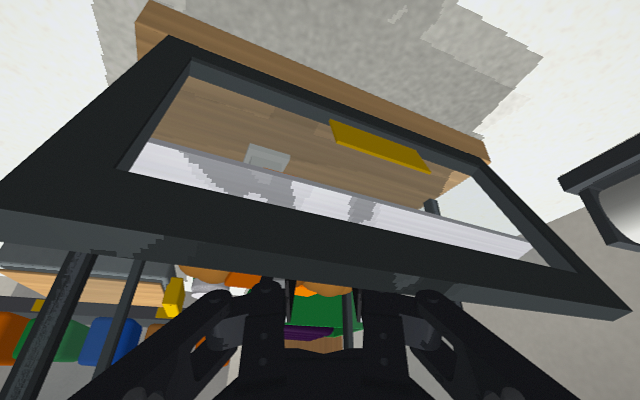

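The flap's top edge matches a prediction of about 0.30 rad (right corner near (628,318)), so it is past the catch. Sweeping it open along its arc.

```bash
python3 -m inch '[[0,0,0,0.0015,0.0025,-0.0067,35],[0,0,0,0.0029,0.005,-0.0134,35],[0,0,0,0.0075,0.0077,-0.017,35],[0,0,0,0.012,0.0103,-0.0205,35],[0,0,0,0.0165,0.013,-0.0239,35],[0,0,0,0.0238,0.0162,-0.0262,35],[0,0,0,0.031,0.0194,-0.0285,35],[0,0,0,0.0383,0.0226,-0.0305,35],[0,0,0,0.0455,0.0258,-0.032,35],[0,0,0,0.0523,0.0282,-0.0322,35],[0,0,0,0.059,0.0307,-0.0323,35],[0,0,0,0.059,0.0307,-0.0323,35]]'
python3 - <<'E'
from h import *
show()
for n in("wrist","side","scene"):
    im=ctrl.read_camera(n);cv2.imwrite(f"pics/{n}9.png",im[:,:,::-1])
a=cv2.imread("pics/side9.png")[120:270,230:400];b=cv2.imread("pics/wrist9.png")
cv2.imwrite("pics/d.png",np.hstack([cv2.resize(a,(340,300)),cv2.resize(b,(460,300))]))
E
```

```text
t: 17.75
tool_pos: [0.5058, 0.0684, 0.1637]
tcp_rot: [0.281, 0.534, 0.773, -0.195]
force: [0.2, -0.4, 0.3]
opening: 0.353
finger_force: 0.0
A [-98.5953  -9.0613 139.7166] B [-79.8127 -49.2377 139.7524] F [ 0.189  -0.3509  0.2734] p [0.5058 0.0684 0.1637]
```

View pics/d.png

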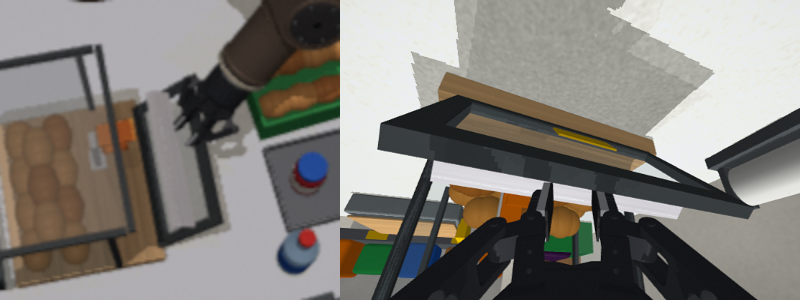

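The flap is about half open (side half: leaning panel at (190,150)), the fingers are behind it, and the jar stands upright in the tray at (310,170). Continuing down.

```bash
python3 -m inch '[[0,0,0,0.0068,0.0025,0.0002,35],[0,0,0,0.0136,0.0049,0.0003,35],[0,0,0,0.0205,0.0069,0.002,35],[0,0,0,0.0274,0.0088,0.0037,35],[0,0,0,0.0343,0.0108,0.0053,35],[0,0,0,0.0411,0.0127,0.007,35],[0,0,0,0.0476,0.0141,0.0102,35],[0,0,0,0.0541,0.0155,0.0135,35],[0,0,0,0.0606,0.0168,0.0167,35],[0,0,0,0.0671,0.0182,0.0199,35],[0,0,0,0.0715,0.0189,0.0231,35],[0,0,0,0.0715,0.0189,0.0231,35]]'; python3 -c "
from h import *
show()"
```

```text
t: 19.1
tool_pos: [0.509, 0.1118, 0.0999]
tcp_rot: [0.281, 0.534, 0.773, -0.195]
force: [0.1, 0.6, 0.8]
opening: 0.351
finger_force: 0.0
A [-142.0654   -9.0662   75.9673] B [-123.3039  -49.2524   76.0235] F [0.1068 0.6468 0.7975] p [0.509  0.1118 0.0999]
```

Run:
```python
from h import *
ims=[]
for n in("side","scene","wrist"):
    im=ctrl.read_camera(n)[:,:,::-1];cv2.imwrite(f"pics/{n}10.png",im);ims.append(im)
E_=lambda f:np.array([-.16*np.sin(f),0,.035+.16*np.cos(f)])
for f in(.8,1,1.2,1.45):print(f,[np.round(proj(n,c2w(E_(f)+[0,s*.14,0]))) for n in("side","scene") for s in(-1,1)])
cv2.imwrite("pics/e.png",np.hstack([cv2.resize(ims[0][120:270,230:400],(400,353)),cv2.resize(ims[1][120:270,240:410],(400,353))]))
```

```text
0.8 [array([325., 158.]), array([342., 231.]), array([334., 172.]), array([319., 250.])]
1 [array([330., 160.]), array([347., 232.]), array([340., 176.]), array([325., 253.])]
1.2 [array([334., 162.]), array([350., 233.]), array([343., 180.]), array([330., 256.])]
1.45 [array([336., 165.]), array([352., 234.]), array([345., 184.]), array([332., 259.])]
```

View pics/e.png

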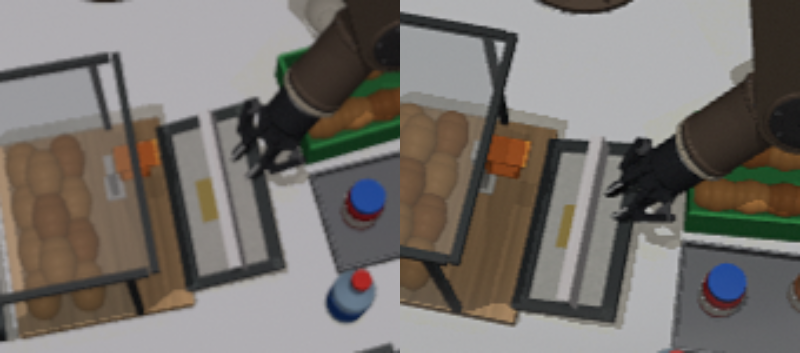

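Both views put the flap corner near the 1.2 rad prediction (side (350,233)), with the flap following the fingers. Now the slow last part.

```bash
python3 -m inch '[[0,0,0,0.0035,0.0005,0.0024,35],[0,0,0,0.007,0.001,0.0048,35],[0,0,0,0.0105,0.0015,0.0072,35],[0,0,0,0.0138,0.002,0.0097,35],[0,0,0,0.0155,0.0022,0.0113,35],[0,0,0,0.0172,0.0023,0.0128,35],[0,0,0,0.0185,0.0024,0.014,35],[0,0,0,0.0185,0.0024,0.014,35]]'; python3 -c "
from h import *
show()"
python3 -m inch '[[0,0,0,0.0013,0,0.0015,35],[0,0,0,0.0026,0,0.0031,35],[0,0,0,0.0026,0,0.0031,35]]'; python3 -c "
from h import *
show()"
```

```text
t: 20.05
tool_pos: [0.5096, 0.1174, 0.0779]
tcp_rot: [0.281, 0.534, 0.773, -0.195]
force: [0.6, -0.1, -0.7]
opening: 0.354
finger_force: 0.0
A [-147.6937   -8.9409   53.9491] B [-128.9373  -49.1295   53.9774] F [ 0.5785 -0.086  -0.7451] p [0.5096 0.1174 0.0779]
t: 20.35
tool_pos: [0.5101, 0.1173, 0.0753]
tcp_rot: [0.282, 0.534, 0.773, -0.195]
force: [-7.2, 5.1, 24.9]
opening: 0.348
finger_force: 12.1
A [-147.6504   -8.4094   51.4583] B [-128.8969  -48.5993   51.4197] F [-7.2145  5.1116 24.9074] p [0.5101 0.1173 0.0753]
```

Firm stop reached. Backing off and checking.

```bash
python3 -m inch '[[0,0,0,-0.0026,0,-0.0031,35],[0,0,0,-0.006,0,-0.008,35],[0,0,0,-0.016,0,-0.02,35],[0,0,0,-0.035,0,-0.042,35],[0,0,0,-0.058,0,-0.07,35],[0,0,0,-0.08,0,-0.096,35],[0,0,0,-0.1,0,-0.12,35],[0,0,0,-0.115,0,-0.138,35],[0,0,0,-0.125,0,-0.15,35],[0,0,0,-0.125,0,-0.15,35]]'
python3 - <<'E'
from h import *
show();ims=[]
for n in("side","scene"):
    im=ctrl.read_camera(n)[:,:,::-1];cv2.imwrite(f"pics/{n}11.png",im);ims.append(im)
im=ims[1];cv2.imwrite("pics/f.png",np.hstack([cv2.resize(ims[0][120:270,230:430],(400,300)),cv2.resize(ims[1][120:300,240:440],(400,360))[:300]]))
E
```

```text
t: 21.35
tool_pos: [0.51, 0.1183, 0.271]
tcp_rot: [0.282, 0.535, 0.773, -0.193]
force: [0.7, 0.6, -0.7]
opening: 0.349
finger_force: 0.0
A [-148.7092   -8.4826  247.1887] B [-129.9563  -48.6727  247.0776] F [ 0.6902  0.6481 -0.7041] p [0.51   0.1183 0.271 ]
```

View pics/f.png

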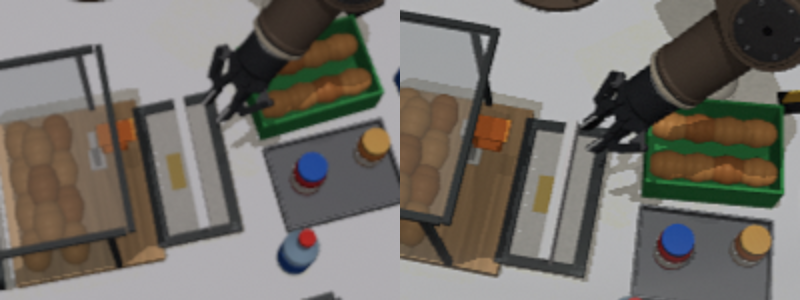

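The flap lies flat (side corner (351,235) against the predicted (352,234)), and the jar stands upright in the tray beside the amber jar. The arm is touching nothing.

```bash
python3 -c "
from cell import ctrl
print(ctrl.finish_job())"
```

```text
the job is handed in; nothing more can be done
None
```

I set the blue-capped jar upright in the tray beside the amber jar, drew the flap past the held catch, folded it flat to its stop, and handed the job in at about 21 s; no verdict came back.

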